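Fetch the hole saw from behind the stock on the plywood tray

ROBOT

A 7-joint arm with a two-finger parallel gripper is mounted at the origin on the work surface. World frame = base frame: x ahead of the robot, y to its left, z up, the work surface at z = 0. Lengths are in mm, angles in rad, forces in N, time in s.
With the tool pointing down it reaches from about 350 to 900 mm from the base axis. Payload 8.1 kg.
Tool frame: the origin (TCP) lies at the centre of the arm's flange, where the gripper is bolted on; the fingertips stand 178 mm ahead of it and the grasp point (between the pads) lies 159 mm ahead of it; x points along the fingers, y is the direction in which the jaws open and shut, and the axes are right-handed (so a half turn about x gives the same grasp; the last joint's range is limited). The gripper opens to 92 mm and grips with 3 to 60 N. Pads are 19 mm wide; open, the fingers measure 130 mm over their backs; the gripper's body (75 mm by 190 mm) begins 47 mm behind the grasp point.
Start: joints at [-1.394, 0.434, 0.025, 1.573, -0.012, 1.134, -0.075], TCP at [172.626, 600.694, 404.742] pointing down, gripper open.
Joint ranges: [-2.62, 2.62], [-0.44, 2.09], [-1.27, 1.32], [0.08, 2.57], [-1.32, 4.46], [0.12, 2], [-2.74, 2.74]. Speed limits (rad/s): [2.22, 2.22, 3.01, 3.01, 3.14, 3.14, 3.14].

INTERFACE

Orientations are given as a rotation vector (axis times angle).
In Python, from workcell import telemetry, eyes, ticket gives the robot as it stands. The module is installed in compiled form; this text tells all that it offers.
- The arm moves only by the tool play_rows, never from a script. Its argument "increments" is a list of rows, each an object of numbers: "jaw": the opening, from 0 (shut) to 1 (fully open); "tx", "ty", "tz": the shift along the tool's x, y, z in mm; "turn": the turn about the tool's x in rad. In form: [{"jaw": .., "tx": .., "ty": .., "tz": .., "turn": ..}, ...]. A call has 1 to 5 rows; each row shifts and turns the commanded pose from where the row before left it, along the tool's axes as they then stand; what a row does not reach is not made up. A row lasts 1/8 s, in which the tool goes at most 62.5 mm and 10.7 degrees, less where a joint would pass 70% of its speed; a pose out of reach is approached as far as the arm can. A call with a gripper value outside its range is refused whole. The fingers move at their own pace and stop on an object; the grip force is fixed at half the most. Time passes only in rows, so rows that do not move let the fingers close. It gives the time, the measured TCP pose, the force and the opening at its end, in the units of the state.
- telemetry.get_state(): the state, without advancing time (a new reading comes with each control period).
- eyes.capture(name): name is "side" or "top" or "wrist"; returns a dict with "img" (420x560x3 uint8, blue, green, red), "depth" (420x560 float32, mm along the optical axis (not along the pixel's ray), 0 where there is no reading), "vfov" (degrees; the focal length in pixels is half the picture's height over the tangent of half this angle, whatever the lens; pixels are square), "cx", "cy" (the principal point, pixels), "dist_coeffs" ([k1, k2, p1, p2, k3] as OpenCV has them; the pictures are not rectified), "world_to_cam" (4x4, takes a point from world to camera coordinates). Camera axes: x right, y down, z forward; pixel columns grow to the right and rows downward; lengths in mm; the calibration is good to about 2 mm. A picture is of the moment at which its call begins.
- ticket.close_job(): hands the job in, once; it reports no verdict.
The state is a dict: "time": time; "q": joint angles; "joint_velocities": joint speeds; "effort": joint torques, N m; "eef_pos": TCP position; "tcp_rot": TCP orientation; "force": force on the tool from outside, world axes, zero at the start; "ft_torque": the same for the moment, N m; "finger_gap": opening from 0.0 (shut) to 1.0 (fully open).
Only numpy, scipy, OpenCV 4.12 (cv2) and the standard library are available. Lean on these libraries where they do the work, as an engineer would, in place of code of your own. Each camera call takes 0.05 s, during which the arm holds its last target. There are 200 camera calls.

TASK

The hole saw is hemmed in on the plywood tray by the glue bottle, the screw jar and the drill battery. First clear all three onto the black rubber mat, standing upright and wholly on it, while the saw stays where it is; then stand the hole saw, mouth down as it is now, on the round pad in the middle of the red kit tray; then put the bottle, jar and battery back upright, each on the very spot it came from. Do not knock anything over, and leave the socket, the tape roll and the sanding block where they lie.

Things in the scene. Friction and masses are not known exactly. Their poses are not given: they have to be found in the camera images.
- glue_mid (a point): White glue bottle with a grey cap, standing: round straight body 52 mm in diameter, narrowing to the cap above 70 mm, 92 mm high over all. This point is on its axis 46 mm above its underside (half-way up); z up. It starts on one of the three dark brown spots of the plywood tray and must return to that same spot (note this position at the start).
- jar_mid (a point): Clear round jar with a steel screw lid, standing: 56 mm in diameter, 85 mm high. This point is on its axis 42.5 mm above its underside (half-way up; gripped a little higher, the gripper clears the neighbours); z up. It starts on one of the three spots of the plywood tray and must return to that same spot.
- battery_mid (a point): Drill battery pack, standing: square black base 56 x 56 mm, 34 mm high, with a square grey tower 42 x 42 mm rising from it to 84 mm over all. This point is on its axis 58 mm above its underside (half-way up the tower, where it is gripped); x and y are square to the sides of base and tower, z up. It starts on one of the three spots of the plywood tray and must return to that same spot.
- saw_mid (a point): Steel hole saw standing mouth down: cup 44 mm in diameter and 38 mm high, with a thin shank stub on top to 52 mm. This point is on its axis, 19 mm above its underside (half-way up the cup); z up. It starts on the bare part of the plywood tray, in the middle of its rear half, behind one and between two of the others.
- stock: Plywood tray, fixed: floor 200 mm along its x, 240 mm along its y, 12 mm thick, with a lip round it standing 6 mm above the floor. Origin on the bench under its centre; its floor is at z = 12 mm. Three round dark brown spots, 72 mm across, flat, with centres at (x, y) = (-40, 0), (25, 75) and (25, -75) mm in its frame hold one thing each; the hole saw starts within about 8 mm of (45, 0).
- mat: Black rubber mat, the side area, fixed: 180 mm along its x, 220 mm along its y, 4 mm thick. Origin on the bench under its centre; its top is at z = 4 mm. The tape roll lies in its corner at +x, +y.
- kit: Red kit tray, fixed, square, 140 x 140 mm outside, 4 mm walls 14 mm high, floor 4 mm thick, with a flat round black pad 72 mm across in the middle of the floor. Origin on the bench under its centre; its floor is at z = 4 mm.
- socket: Steel socket, a bystander: upright cylinder 22 mm in diameter, 26 mm high, standing in the corner of the plywood tray at -x, +y (tray frame -75, 88 mm). Origin at the centre of its underside.
- tape: Roll of cream masking tape lying flat, a bystander: ring 42 mm in diameter, 18 mm high, on the rubber mat at (60, 80) mm in the mat's frame. Origin at the centre of its underside.
- sander: Grey sanding block, a bystander: 70 x 26 x 30 mm high, lying on the bench about 10 to 16 mm from the red kit tray, on its -y side. Origin at the centre of its underside; x along its length.

How it is judged:
By the outcome, as a careful person would: the job done as asked, in the order asked, and still so for the second after the job is handed in, with the robot touching nothing.
It also fails if it takes over 138 s, if anything falls off the work surface, if the arm or the gripper's body presses on something with over 40 N, if the wrist force passes 120 N, or if a joint passes its speed limit or range.

## Working session

There is one attempt and no reset: what is moved stays moved. The work goes in short steps, Python scripts to look and compute and a tool call to move; the robot and the scene stay as the last step left them, time stands still between calls to the robot, and variables do not carry over. Pictures are saved under pics/ and viewed, about 12 in all and at most 16, crops included, and the job is handed in when it is done.

Besides the shell and the picture viewer there is one more tool, called after ">>>" as a command line: name --argument value ..., lists and objects as JSON in quotes. play_rows: Moves the arm, as the interface text tells. Its arguments: {"type":"object","properties":{"increments":{"type":"array"}},"required":["increments"]}

```bash
mkdir -p pics; cat > h.py <<'E'
import numpy as np, cv2
from workcell import telemetry, eyes, ticket
from scipy.spatial.transform import Rotation as R
def cap(n,save=None):
    c=eyes.capture(n)
    if save: cv2.imwrite('pics/'+save+'.png',c['img'])
    return c
def K(c):
    f=210/np.tan(np.radians(c['vfov'])/2); return np.array([[f,0,c['cx']],[0,f,c['cy']],[0,0,1.]])
def ray(c,uv):
    uv=np.atleast_2d(np.array(uv,float))
    n=cv2.undistortPoints(uv[:,None],K(c),np.array(c['dist_coeffs'],float))[:,0]
    T=np.array(c['world_to_cam']); d=np.c_[n,np.ones(len(n))]
    return -T[:3,:3].T@T[:3,3], d@T[:3,:3]
def onz(c,uv,z):
    o,d=ray(c,uv); return o+d*((z-o[2])/d[:,2])[:,None]
def cloud(c):
    v,u=np.mgrid[0:420,0:560]; o,d=ray(c,np.c_[u.ravel(),v.ravel()])
    return (o+d*c['depth'].reshape(-1,1)).reshape(420,560,3)
def proj(c,p):
    T=np.array(c['world_to_cam']); return cv2.projectPoints(np.atleast_2d(np.array(p,float)),cv2.Rodrigues(T[:3,:3])[0],T[:3,3],K(c),np.array(c['dist_coeffs'],float))[0][:,0]
E
python3 - <<'E'
from h import *
s=telemetry.get_state(); print(s)
print(R.from_rotvec(s['tcp_rot']).as_matrix().round(3))
for n in ['top','side','wrist']:
    c=cap(n,n+'0'); print(n,c['vfov'],c['cx'],c['cy'],c['dist_coeffs'],np.round(c['world_to_cam'],3).tolist())
E
```

```text
{'time': 0.0, 'q': array([-1.39361171,  0.4351907 ,  0.02496712,  1.57408849, -0.01158367,
        1.13402607, -0.07509236]), 'joint_velocities': array([-0.00107787,  0.00174783, -0.00036553,  0.00184577,  0.00038365,
        0.00209548,  0.00066131]), 'effort': array([-2.38818866e-04, -6.67839217e+01,  9.84774157e-01, -3.14458930e+01,
       -6.05416973e-02,  4.31423611e-02,  1.70857606e-04]), 'eef_pos': array([172.55804197, 600.45813091, 403.96808823]), 'tcp_rot': array([ 0.21842015,  1.55967764, -0.22088751]), 'force': array([ 0.05838112, -0.12588456, -0.51255043]), 'ft_torque': array([ 0.03469484, -0.01023151,  0.01526721]), 'finger_gap': 0.9989862097070572}
[[-0.     0.276  0.961]
 [-0.002  0.961 -0.276]
 [-1.    -0.002  0.   ]]
top 43.622816256590056 276.9303042950735 217.47136062918833 [-0.06784737  0.          0.          0.          0.        ] [[0.01, -1.0, 0.007, -27.877], [-0.999, -0.011, -0.049, 519.716], [0.049, -0.006, -0.999, 1233.689], [0.0, 0.0, 0.0, 1.0]]
side 46.73834895179098 274.5913080335023 211.2060476639407 [-0.00124091  0.          0.          0.          0.        ] [[-0.978, -0.205, 0.02, 492.627], [-0.139, 0.586, -0.799, 122.117], [0.153, -0.784, -0.602, 1241.364], [0.0, 0.0, 0.0, 1.0]]
wrist 60.45495379938162 279.86027543247286 212.80912097705928 [-0.08433222  0.          0.          0.          0.        ] [[0.277, 0.961, -0.001, -625.311], [0.925, -0.266, 0.271, -34.268], [0.26, -0.076, -0.963, 391.116], [0.0, 0.0, 0.0, 1.0]]
```

View pics/top0.png

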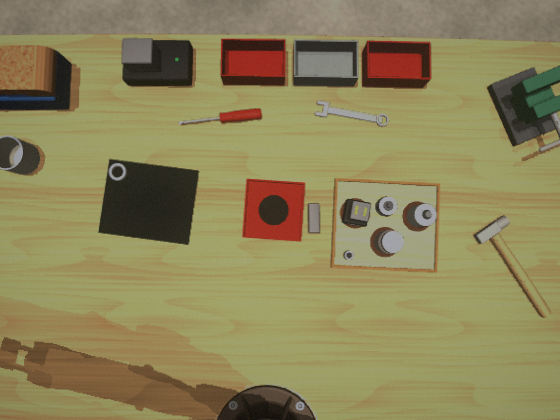

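View pics/side0.png

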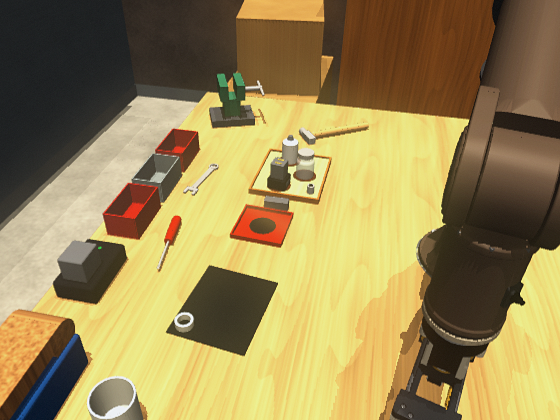

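The top view shows the tray at px (331-439, 180-270), with the battery at (356,212), saw (387,206), glue (424,215), jar (390,240) and socket (348,255). The mat is at (149,202) with the tape top-left at (117,171), and the kit is at (274,210) with the sander at (314,218). The side view agrees.

```bash
cat >> h.py <<'E'
def rect(c,m,z):
    m=cv2.morphologyEx(m.astype(np.uint8),cv2.MORPH_CLOSE,np.ones((3,3)))
    k=max(cv2.findContours(m,cv2.RETR_EXTERNAL,cv2.CHAIN_APPROX_NONE)[0],key=cv2.contourArea)
    p=onz(c,k[:,0],z)[:,:2].astype(np.float32); return cv2.minAreaRect(p)
E
python3 - <<'E'
from h import *
c=cap('top'); P=cloud(c); Z=P[...,2]; im=c['img'].astype(int); b,g,r=im[...,0],im[...,1],im[...,2]
def box(u0,u1,v0,v1):
    m=np.zeros((420,560),bool); m[v0:v1,u0:u1]=1; return m
print('bench z',np.median(Z[300:330,300:400]), 'matz',np.median(Z[200:215,140:160]),'kit',np.median(Z[205:215,268:278]),'trayfl',np.median(Z[250:260,405:420]))
print('mat',rect(c,box(85,215,145,260)&(im.sum(2)<130),4))
print('kit',rect(c,box(235,307,170,250)&(r>100)&(g<90),10))
print('tray lip',rect(c,box(325,445,172,278)&(r-b>60)&(g<r-35),18))
# tops by depth
for n,bx,z0,z1 in [('bat',(335,375,190,230),70,95),('saw',(370,400,190,220),30,48),('glue',(405,440,195,235),80,110),('jar',(370,408,222,260),88,110),('socket',(340,357,246,264),30,48),('sander',(305,322,195,240),20,40),('tape',(104,130,158,184),12,30)]:
    m=box(*bx)&(Z>z0)&(Z<z1); q=P[m]; 
    if len(q): print(n,len(q),q.mean(0).round(1),q.min(0).round(1),q.max(0).round(1))
im2=c['img'][165:285,320:450]; a=cv2.resize(im2,None,fx=5,fy=5,interpolation=cv2.INTER_CUBIC)
cv2.imwrite('pics/crop1.png',a)
E
```

```text
bench z 0.5852386969186227 matz 4.2379493712504654 kit 5.058642125930987 trayfl 12.367396859357882
mat ((556.3473510742188, 287.36920166015625), (217.14584350585938, 175.96136474609375), 82.93517303466797)
kit ((539.2764892578125, -13.976417541503906), (140.60670471191406, 140.4019317626953), 86.51372528076172)
tray lip ((505.2704162597656, -280.9649963378906), (252.11048889160156, 212.0905303955078), 87.86784362792969)
bat 137 [ 531.2 -202.5   90.6] [ 510.1 -227.4   71.9] [ 554.6 -182.5   95. ]
saw 64 [ 548.  -269.2   41.6] [ 526.9 -298.6   31. ] [ 571.6 -254.6   48. ]
glue 383 [ 526.7 -354.1   89.9] [ 502.9 -379.6   80.1] [ 550.7 -330.1  109.1]
jar 405 [ 465.  -278.3   97.5] [ 441.8 -304.    88.1] [ 488.6 -254.8  105.8]
socket 71 [ 433.5 -188.9   38.2] [ 423.8 -200.    32.4] [ 442.5 -179.    43.3]
sander 327 [ 519.8 -106.9   30.4] [ 485.8 -119.1   21.8] [554.5 -94.6  38.2]
tape 157 [626.1 358.9  20.7] [605.8 339.7  12.3] [645.9 379.4  27.6]
```

View pics/crop1.png

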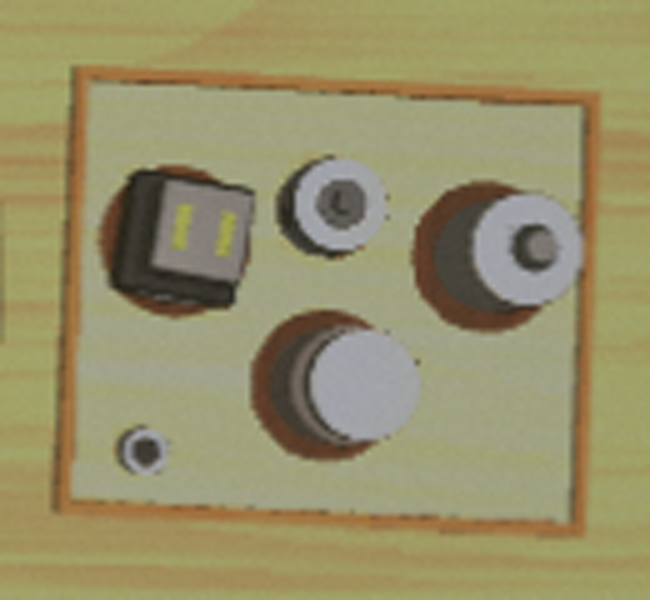

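View pics/wrist0.png

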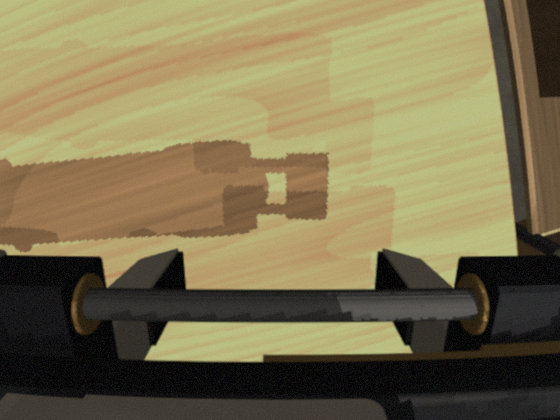

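>>> play_rows --increments '[{"tx":0,"ty":-35,"tz":0,"turn":0.187,"jaw":0.8},{"tx":0,"ty":-30,"tz":20,"turn":0.187,"jaw":0.8},{"tx":0,"ty":0,"tz":50,"turn":0.187,"jaw":0.8},{"tx":0,"ty":0,"tz":60,"turn":0.187,"jaw":0.8},{"tx":0,"ty":10,"tz":60,"turn":0.187,"jaw":0.8}]'

```text
time: 0.82
eef_pos: [287.5, 408.5, 404.8]
tcp_rot: [0.948, 1.355, -0.947]
force: [0.4, 0.2, 0.7]
finger_gap: 0.799
```

Wrist view: rows 0–250 look clear past the gripper, so I'll keep the tray in that band.

>>> play_rows --increments '[{"tz":58,"turn":0.187},{"tz":58,"turn":0.169},{"tz":58,"ty":18},{"tz":58,"ty":18},{"tz":58,"ty":18}]'

```text
$.increments[0]: bad value
```

>>> play_rows --increments '[{"tz":58,"ty":18},{"tz":58,"ty":18},{"tz":58,"ty":18},{"tz":58,"ty":18},{"tz":58,"ty":18}]'

```text
$.increments[0]: bad value
```

>>> play_rows --increments '[{"tz":58,"ty":18,"tx":-10},{"tz":58,"ty":18,"tx":-10},{"tz":45,"ty":5,"tx":-10},{"tz":0},{"tz":0}]'

```text
$.increments[0]: bad value
```

```bash
python3 - <<'E'
from h import *
c=cap('wrist','w1'); np.save('w1.npy',c,allow_pickle=True); s=telemetry.get_state(); print(s['eef_pos'],s['q'].round(2)); print(R.from_rotvec(s['tcp_rot']).as_matrix().round(4)); print(s['time'])
E
```

```text
[293.23770583 401.79504691 404.9105757 ] [-1.28  0.23  0.29  1.89 -0.07  1.03 -0.64]
[[ 0.0024  0.9455  0.3255]
 [-0.003   0.3255 -0.9455]
 [-1.      0.0012  0.0036]]
0.875
```

View pics/w1.png

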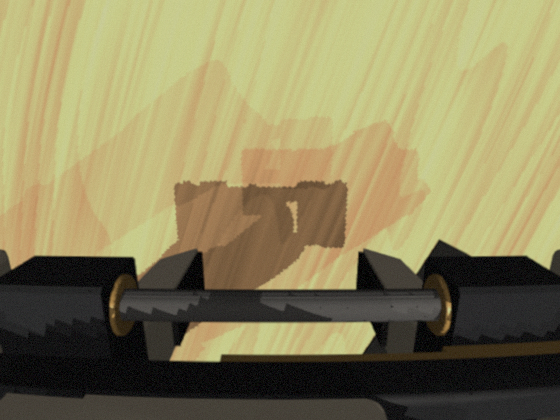

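The calls were refused because every field is needed, and the view shows only bare bench. I'll repeat them with full rows.

>>> play_rows --increments '[{"jaw":0.8,"tx":0,"ty":10,"tz":58,"turn":0.18},{"jaw":0.8,"tx":0,"ty":10,"tz":58,"turn":0.15},{"jaw":0.8,"tx":0,"ty":18,"tz":58,"turn":0},{"jaw":0.8,"tx":0,"ty":18,"tz":58,"turn":0},{"jaw":0.8,"tx":0,"ty":18,"tz":58,"turn":0}]'

```text
time: 1.5
eef_pos: [394.9, 129.4, 405.0]
tcp_rot: [1.19, 1.222, -1.189]
force: [1.6, -0.0, 0.2]
finger_gap: 0.799
```

>>> play_rows --increments '[{"jaw":0.8,"tx":0,"ty":18,"tz":58,"turn":0},{"jaw":0.8,"tx":0,"ty":18,"tz":58,"turn":0},{"jaw":0.8,"tx":0,"ty":18,"tz":58,"turn":0},{"jaw":0.8,"tx":0,"ty":18,"tz":58,"turn":0},{"jaw":0.8,"tx":0,"ty":18,"tz":58,"turn":0}]'

```text
time: 2.12
eef_pos: [492.7, -157.9, 404.8]
tcp_rot: [1.189, 1.222, -1.188]
force: [1.0, 0.6, 0.2]
finger_gap: 0.797
```

>>> play_rows --increments '[{"jaw":0.8,"tx":-10,"ty":10,"tz":58,"turn":0},{"jaw":0.8,"tx":-10,"ty":10,"tz":58,"turn":0},{"jaw":0.8,"tx":-10,"ty":0,"tz":40,"turn":0},{"jaw":0.8,"tx":0,"ty":0,"tz":0,"turn":0},{"jaw":0.8,"tx":0,"ty":0,"tz":0,"turn":0}]'

```text
time: 2.75
eef_pos: [516.3, -311.1, 434.2]
tcp_rot: [1.19, 1.223, -1.19]
force: [-0.4, 0.1, -1.0]
finger_gap: 0.802
```

```bash
python3 - <<'E'
from h import *
c=cap('wrist','w2'); np.save('w2.npy',c,allow_pickle=True); s=telemetry.get_state(); print(s['eef_pos'],s['q'].round(2)); print(R.from_rotvec(s['tcp_rot']).as_matrix().round(4)); print(s['time'])
E
```

```text
[ 516.53477561 -310.46891038  434.16369426] [-0.07  0.44  0.77  1.63 -0.32  1.2   0.8 ]
[[-6.000e-04  9.996e-01  2.770e-02]
 [ 1.400e-03  2.770e-02 -9.996e-01]
 [-1.000e+00 -5.000e-04 -1.400e-03]]
2.8
```

View pics/w2.png

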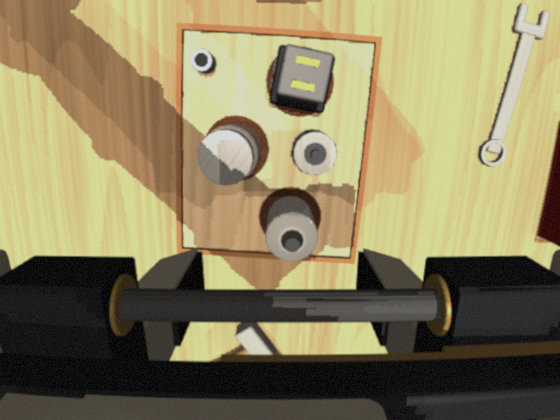

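The whole tray is visible from above: battery (303,77), jar (228,154), saw (315,153), glue cap (292,240), socket (203,61).

```bash
python3 - <<'E'
from h import *
c=np.load('w2.npy',allow_pickle=True).item(); P=cloud(c); Z=P[...,2]; im=c['img'].astype(int); b,g,r=[im[...,i] for i in range(3)]
print('floor',np.median(Z[180:230,330:345]),np.median(Z[40:60,230:250]),'bench',np.median(Z[100:140,120:160]))
def f(n,u0,u1,v0,v1,z0,z1,zt):
    m=np.zeros((420,560),np.uint8); m[v0:v1,u0:u1]=((Z>z0)&(Z<z1))[v0:v1,u0:u1]
    m=cv2.morphologyEx(m,cv2.MORPH_OPEN,np.ones((3,3)))
    k=max(cv2.findContours(m,0,1)[0],key=cv2.contourArea); p=onz(c,k[:,0],zt)[:,:2].astype(np.float32)
    e=cv2.fitEllipse(p)
    print(n,'zmed',np.median(Z[m>0]).round(1),'rect',np.round(cv2.minAreaRect(p)[0],1),np.round(cv2.minAreaRect(p)[1],1),round(cv2.minAreaRect(p)[2],1),'ell',np.round(e[0],1),np.round(e[1],1),'cloud mid',((P[m>0].min(0)+P[m>0].max(0))/2).round(1))
f('bat',265,340,35,115,85,110,96)
f('jar',190,270,110,190,90,110,97)
f('saw',285,345,125,180,43,57,50)
f('glue',260,325,180,255,79,90,82)
f('gluecap',260,325,180,255,96,115,104)
f('socket',190,220,40,75,30,48,38)
print('lip',rect(c,np.isin(np.arange(560),np.arange(165,395))[None,:]&(np.arange(420)[:,None]<268)&(r-b>50)&(r-g>35),18))
# spots
E
```

```text
floor 12.947678988574552 12.953976774682616 bench 0.8864166524033692
bat zmed 96.9 rect [ 534.9 -204.6] [42.2 42.3] 80.7 ell [ 534.9 -204.7] [47.3 48. ] cloud mid [ 534.9 -204.5   92.9]
jar zmed 98.0 rect [ 467.4 -276.4] [48.  48.6] 0.4 ell [ 467.3 -276.4] [47.8 48.7] cloud mid [ 467.4 -276.6   95.2]
saw zmed 51.2 rect [ 550.5 -275.7] [42.7 41.2] 1.7 ell [ 550.6 -275.7] [41.8 43. ] cloud mid [ 550.7 -275.6   50.2]
glue zmed 86.0 rect [ 528.8 -350. ] [51.  45.3] 1.4 ell [ 528.8 -352.8] [46.1 47.2] cloud mid [ 528.9 -349.9   84.5]
gluecap zmed 104.3 rect [ 528.6 -351.4] [17.5 18.5] 1.6 ell [ 528.4 -351.6] [17.2 18.3] cloud mid [ 528.9 -352.7  101.3]
socket zmed 39.1 rect [ 436.6 -187.9] [20.9 22. ] 89.4 ell [ 436.5 -188. ] [20.5 23.2] cloud mid [ 436.3 -187.9   35.9]
lip ((516.0414428710938, -263.11273193359375), (284.7813720703125, 252.2671356201172), 87.2178726196289)
```

>>> play_rows --increments '[{"jaw":0.8,"tx":0,"ty":10,"tz":42.5,"turn":0.028},{"jaw":0.8,"tx":40,"ty":0,"tz":0,"turn":0},{"jaw":0.8,"tx":40,"ty":0,"tz":0,"turn":0},{"jaw":0.8,"tx":20,"ty":0,"tz":0,"turn":0},{"jaw":0.8,"tx":0,"ty":0,"tz":0,"turn":0}]'

```text
time: 3.42
eef_pos: [527.6, -351.9, 333.1]
tcp_rot: [1.21, 1.213, -1.21]
force: [-0.6, -0.0, 1.0]
finger_gap: 0.803
```

```bash
cat > st.py <<'E'
from h import *
s=telemetry.get_state(); M=R.from_rotvec(s['tcp_rot']).as_matrix()
print('t',s['time'],'tcp',s['eef_pos'].round(1),'theta',np.arctan2(M[1,1],M[0,1]).round(4),'down',M[:,0].round(4),'F',s['force'].round(1),'gap',round(s['finger_gap'],3),'grasp',(s['eef_pos']+159*M[:,0]).round(1))
E
python3 st.py
```

```text
t 3.425 tcp [ 527.6 -351.9  333.1] theta 0.0003 down [-0.0027  0.0025 -1.    ] F [-0.6 -0.   1. ] gap 0.803 grasp [ 527.1 -351.5  174.1]
```

>>> play_rows --increments '[{"jaw":0.8,"tx":45,"ty":0.5,"tz":1,"turn":0},{"jaw":0.8,"tx":45,"ty":0,"tz":0,"turn":0},{"jaw":0.8,"tx":22,"ty":0,"tz":0,"turn":0},{"jaw":0.8,"tx":0,"ty":0,"tz":0,"turn":0},{"jaw":0.8,"tx":0,"ty":0,"tz":0,"turn":0}]'

```text
time: 4.05
eef_pos: [528.5, -355.2, 224.5]
tcp_rot: [1.21, 1.206, -1.209]
force: [0.5, -0.6, 0.4]
finger_gap: 0.799
```

>>> play_rows --increments '[{"jaw":0.4,"tx":0,"ty":0,"tz":0,"turn":0},{"jaw":0.4,"tx":0,"ty":0,"tz":0,"turn":0},{"jaw":0.4,"tx":0,"ty":0,"tz":0,"turn":0},{"jaw":0.4,"tx":0,"ty":0,"tz":0,"turn":0}]'

```text
time: 4.55
eef_pos: [528.0, -355.2, 223.4]
tcp_rot: [1.211, 1.207, -1.21]
force: [0.1, 1.7, 5.9]
finger_gap: 0.56
```

```bash
python3 st.py; python3 -c "
from h import *
cap('wrist','w3')"
```

```text
t 4.55 tcp [ 528.  -355.2  223.4] theta -0.0019 down [ 1.e-03 -1.e-04 -1.e+00] F [0.1 1.7 5.9] gap 0.56 grasp [ 528.2 -355.2   64.4]
```

View pics/w3.png

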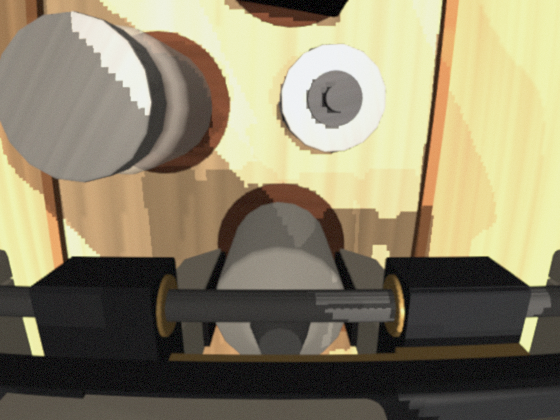

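Glue is held, at gap 0.56, and the saw and jar are untouched. Now lift and carry it to the mat.

>>> play_rows --increments '[{"jaw":0.4,"tx":-30,"ty":0,"tz":0,"turn":0},{"jaw":0.4,"tx":-45,"ty":0,"tz":0,"turn":0},{"jaw":0.4,"tx":-38,"ty":0,"tz":0,"turn":0},{"jaw":0.4,"tx":0,"ty":0,"tz":-30,"turn":0},{"jaw":0.4,"tx":0,"ty":0,"tz":-50,"turn":0}]'

```text
time: 5.22
eef_pos: [527.3, -275.8, 336.1]
tcp_rot: [1.212, 1.205, -1.213]
force: [0.3, 0.9, -3.0]
finger_gap: 0.556
```

>>> play_rows --increments '[{"jaw":0.4,"tx":0,"ty":0,"tz":-55,"turn":0},{"jaw":0.4,"tx":0,"ty":0,"tz":-55,"turn":0},{"jaw":0.4,"tx":0,"ty":0,"tz":-55,"turn":0},{"jaw":0.4,"tx":0,"ty":0,"tz":-55,"turn":0},{"jaw":0.4,"tx":0,"ty":0,"tz":-55,"turn":0}]'

```text
time: 5.85
eef_pos: [528.0, 1.7, 335.6]
tcp_rot: [1.211, 1.208, -1.211]
force: [0.8, -0.2, -2.4]
finger_gap: 0.561
```

>>> play_rows --increments '[{"jaw":0.4,"tx":0,"ty":5,"tz":-55,"turn":0},{"jaw":0.4,"tx":0,"ty":0,"tz":-55,"turn":0},{"jaw":0.4,"tx":0,"ty":0,"tz":-55,"turn":0},{"jaw":0.4,"tx":0,"ty":0,"tz":-55,"turn":0},{"jaw":0.4,"tx":0,"ty":0,"tz":0,"turn":0}]'

```text
time: 6.48
eef_pos: [532.8, 225.6, 334.7]
tcp_rot: [1.205, 1.214, -1.205]
force: [0.8, -1.0, -2.2]
finger_gap: 0.562
```

```bash
python3 st.py
```

```text
t 6.475 tcp [532.8 225.6 334.7] theta 0.0063 down [-0.0014  0.0011 -1.    ] F [ 0.8 -1.  -2.2] gap 0.562 grasp [532.6 225.8 175.7]
```

>>> play_rows --increments '[{"jaw":0.4,"tx":40,"ty":0,"tz":4,"turn":0},{"jaw":0.4,"tx":40,"ty":0,"tz":0,"turn":0},{"jaw":0.4,"tx":26,"ty":0,"tz":0,"turn":0},{"jaw":0.4,"tx":5,"ty":0,"tz":0,"turn":0},{"jaw":0.4,"tx":0,"ty":0,"tz":0,"turn":0}]'

```text
time: 7.1
eef_pos: [534.2, 215.4, 225.2]
tcp_rot: [1.211, 1.208, -1.211]
force: [1.0, 0.3, -0.8]
finger_gap: 0.56
```

```bash
python3 st.py
```

```text
t 7.1 tcp [534.2 215.4 225.2] theta -0.0028 down [ 2.e-04 -2.e-04 -1.e+00] F [ 1.   0.3 -0.8] gap 0.56 grasp [534.3 215.4  66.2]
```

>>> play_rows --increments '[{"jaw":0.4,"tx":4,"ty":0,"tz":0,"turn":0},{"jaw":0.4,"tx":2,"ty":0,"tz":0,"turn":0},{"jaw":0.4,"tx":0,"ty":0,"tz":0,"turn":0}]'

```text
time: 7.48
eef_pos: [534.0, 216.0, 219.0]
tcp_rot: [1.211, 1.208, -1.21]
force: [0.1, 0.4, -2.0]
finger_gap: 0.56
```

```bash
python3 st.py
```

```text
t 7.475 tcp [534. 216. 219.] theta -0.0019 down [ 3.e-04  4.e-04 -1.e+00] F [ 0.1  0.4 -2. ] gap 0.56 grasp [534.  216.1  60. ]
```

>>> play_rows --increments '[{"jaw":0.4,"tx":2.5,"ty":0,"tz":0,"turn":0},{"jaw":0.4,"tx":1,"ty":0,"tz":0,"turn":0},{"jaw":0.4,"tx":0,"ty":0,"tz":0,"turn":0}]'

```text
time: 7.85
eef_pos: [533.9, 215.9, 215.4]
tcp_rot: [1.211, 1.208, -1.211]
force: [-1.6, 0.2, 1.2]
finger_gap: 0.557
```

```bash
python3 st.py
```

```text
t 7.85 tcp [533.9 215.9 215.4] theta -0.0021 down [-1.e-04  3.e-04 -1.e+00] F [-1.6  0.2  1.2] gap 0.557 grasp [533.9 216.   56.4]
```

>>> play_rows --increments '[{"jaw":0.8,"tx":0,"ty":0,"tz":0,"turn":0},{"jaw":0.8,"tx":0,"ty":0,"tz":0,"turn":0},{"jaw":0.8,"tx":-40,"ty":0,"tz":0,"turn":0},{"jaw":0.8,"tx":-50,"ty":0,"tz":0,"turn":0},{"jaw":0.8,"tx":-25,"ty":0,"tz":50,"turn":0}]'

```text
time: 8.48
eef_pos: [534.5, 169.1, 332.3]
tcp_rot: [1.209, 1.211, -1.202]
force: [0.7, -1.6, -0.4]
finger_gap: 0.799
```

>>> play_rows --increments '[{"jaw":0.8,"tx":0,"ty":0,"tz":58,"turn":0},{"jaw":0.8,"tx":0,"ty":0,"tz":58,"turn":0},{"jaw":0.8,"tx":0,"ty":0,"tz":58,"turn":0},{"jaw":0.8,"tx":0,"ty":0,"tz":58,"turn":0},{"jaw":0.8,"tx":0,"ty":0,"tz":58,"turn":0}]'

```text
time: 9.1
eef_pos: [533.1, -125.9, 330.4]
tcp_rot: [1.211, 1.208, -1.21]
force: [0.4, 0.7, -0.1]
finger_gap: 0.798
```

>>> play_rows --increments '[{"jaw":0.8,"tx":0,"ty":0,"tz":50,"turn":0},{"jaw":0.8,"tx":0,"ty":0,"tz":31,"turn":0},{"jaw":0.8,"tx":0,"ty":0,"tz":0,"turn":0.16},{"jaw":0.8,"tx":0,"ty":0,"tz":0,"turn":0},{"jaw":0.8,"tx":0,"ty":0,"tz":0,"turn":0}]'

```text
time: 9.72
eef_pos: [533.2, -204.5, 330.1]
tcp_rot: [1.325, 1.131, -1.325]
force: [-0.0, -0.3, -0.7]
finger_gap: 0.8
```

```bash
python3 st.py
```

```text
t 9.725 tcp [ 533.2 -204.5  330.1] theta -0.1578 down [-1.e-04  2.e-04 -1.e+00] F [-0.  -0.3 -0.7] gap 0.8 grasp [ 533.2 -204.4  171.1]
```

>>> play_rows --increments '[{"jaw":0.8,"tx":40,"ty":0.6,"tz":0.8,"turn":0.004},{"jaw":0.8,"tx":40,"ty":0,"tz":0,"turn":0},{"jaw":0.8,"tx":18,"ty":0,"tz":0,"turn":0},{"jaw":0.8,"tx":3,"ty":0,"tz":0,"turn":0},{"jaw":0.8,"tx":0,"ty":0,"tz":0,"turn":0}]'

```text
time: 10.35
eef_pos: [534.0, -206.2, 230.2]
tcp_rot: [1.33, 1.125, -1.329]
force: [-0.7, -0.0, 0.5]
finger_gap: 0.801
```

>>> play_rows --increments '[{"jaw":0.35,"tx":0,"ty":0,"tz":0,"turn":0},{"jaw":0.35,"tx":0,"ty":0,"tz":0,"turn":0},{"jaw":0.35,"tx":0,"ty":0,"tz":0,"turn":0},{"jaw":0.35,"tx":0,"ty":0,"tz":0,"turn":0},{"jaw":0.35,"tx":0,"ty":0,"tz":0,"turn":0}]'

```text
time: 10.98
eef_pos: [533.7, -206.0, 229.5]
tcp_rot: [1.331, 1.126, -1.33]
force: [-0.1, 1.1, 3.8]
finger_gap: 0.456
```

```bash
python3 st.py
```

```text
t 10.975 tcp [ 533.7 -206.   229.5] theta -0.166 down [ 5.e-04  0.e+00 -1.e+00] F [-0.1  1.1  3.8] gap 0.456 grasp [ 533.8 -206.    70.5]
```

>>> play_rows --increments '[{"jaw":0.35,"tx":-30,"ty":0,"tz":0,"turn":0},{"jaw":0.35,"tx":-45,"ty":0,"tz":0,"turn":0},{"jaw":0.35,"tx":-35,"ty":0,"tz":0,"turn":0},{"jaw":0.35,"tx":0,"ty":-4.5,"tz":-30,"turn":0},{"jaw":0.35,"tx":0,"ty":-8.2,"tz":-54.6,"turn":0}]'

```text
time: 11.6
eef_pos: [534.5, -121.4, 339.5]
tcp_rot: [1.333, 1.122, -1.333]
force: [1.2, 0.7, -3.7]
finger_gap: 0.455
```

>>> play_rows --increments '[{"jaw":0.35,"tx":0,"ty":-8.2,"tz":-54.6,"turn":0},{"jaw":0.35,"tx":0,"ty":-8.2,"tz":-54.6,"turn":0},{"jaw":0.35,"tx":0,"ty":-8.2,"tz":-54.6,"turn":0},{"jaw":0.35,"tx":0,"ty":-8.2,"tz":-54.6,"turn":0},{"jaw":0.35,"tx":0,"ty":-8.2,"tz":-54.6,"turn":0}]'

```text
time: 12.22
eef_pos: [539.1, 157.4, 338.8]
tcp_rot: [1.33, 1.126, -1.331]
force: [0.8, 0.1, -4.8]
finger_gap: 0.459
```

>>> play_rows --increments '[{"jaw":0.35,"tx":0,"ty":-8.2,"tz":-54.6,"turn":0},{"jaw":0.35,"tx":0,"ty":-8.2,"tz":-54.6,"turn":0},{"jaw":0.35,"tx":0,"ty":-4,"tz":-24.6,"turn":0},{"jaw":0.35,"tx":0,"ty":0,"tz":0,"turn":0},{"jaw":0.35,"tx":0,"ty":0,"tz":0,"turn":0}]'

```text
time: 12.85
eef_pos: [541.7, 289.4, 338.9]
tcp_rot: [1.33, 1.124, -1.333]
force: [0.0, -0.7, -4.4]
finger_gap: 0.458
```

```bash
python3 st.py
```

```text
t 12.85 tcp [541.7 289.4 338.9] theta -0.1677 down [-5.0e-04 -1.4e-03 -1.0e+00] F [ 0.  -0.7 -4.4] gap 0.458 grasp [541.7 289.2 179.9]
```

>>> play_rows --increments '[{"jaw":0.35,"tx":40,"ty":0,"tz":0,"turn":0},{"jaw":0.35,"tx":45,"ty":0,"tz":0,"turn":0},{"jaw":0.35,"tx":27,"ty":0,"tz":0,"turn":0},{"jaw":0.35,"tx":3,"ty":0,"tz":0,"turn":0},{"jaw":0.35,"tx":0,"ty":0,"tz":0,"turn":0}]'

```text
time: 13.48
eef_pos: [542.4, 290.0, 225.3]
tcp_rot: [1.332, 1.125, -1.331]
force: [-0.0, 0.4, -3.1]
finger_gap: 0.457
```

>>> play_rows --increments '[{"jaw":0.35,"tx":1,"ty":0,"tz":0,"turn":0},{"jaw":0.35,"tx":0,"ty":0,"tz":0,"turn":0}]'

```text
time: 13.72
eef_pos: [542.0, 291.0, 224.2]
tcp_rot: [1.332, 1.126, -1.329]
force: [-0.5, -0.4, -3.0]
finger_gap: 0.459
```

```bash
python3 st.py
```

```text
t 13.725 tcp [542.  291.  224.2] theta -0.166 down [ 0.0012  0.001  -1.    ] F [-0.5 -0.4 -3. ] gap 0.459 grasp [542.2 291.2  65.2]
```

>>> play_rows --increments '[{"jaw":0.35,"tx":2,"ty":0,"tz":0,"turn":0},{"jaw":0.35,"tx":1,"ty":0,"tz":0,"turn":0},{"jaw":0.35,"tx":0,"ty":0,"tz":0,"turn":0}]'

```text
time: 14.1
eef_pos: [541.9, 291.0, 221.5]
tcp_rot: [1.331, 1.127, -1.329]
force: [-4.2, -0.8, 10.6]
finger_gap: 0.454
```

```bash
python3 st.py
```

```text
t 14.1 tcp [541.9 291.  221.5] theta -0.1659 down [ 5.0e-04  1.2e-03 -1.0e+00] F [-4.2 -0.8 10.6] gap 0.454 grasp [542.  291.2  62.5]
```

>>> play_rows --increments '[{"jaw":0.8,"tx":0,"ty":0,"tz":0,"turn":0},{"jaw":0.8,"tx":0,"ty":0,"tz":0,"turn":0},{"jaw":0.8,"tx":-40,"ty":0,"tz":0,"turn":0},{"jaw":0.8,"tx":-50,"ty":0,"tz":0,"turn":0},{"jaw":0.8,"tx":-28,"ty":0.5,"tz":30,"turn":0}]'

```text
time: 14.72
eef_pos: [537.6, 263.2, 340.3]
tcp_rot: [1.33, 1.128, -1.325]
force: [0.5, -0.4, -0.9]
finger_gap: 0.797
```

>>> play_rows --increments '[{"jaw":0.8,"tx":0,"ty":2,"tz":57,"turn":0},{"jaw":0.8,"tx":0,"ty":2,"tz":57,"turn":0},{"jaw":0.8,"tx":0,"ty":2,"tz":57,"turn":0},{"jaw":0.8,"tx":0,"ty":2,"tz":57,"turn":0},{"jaw":0.8,"tx":0,"ty":2,"tz":57,"turn":0}]'

```text
time: 15.35
eef_pos: [499.6, -23.2, 338.4]
tcp_rot: [1.331, 1.126, -1.33]
force: [0.8, -0.1, -0.2]
finger_gap: 0.797
```

>>> play_rows --increments '[{"jaw":0.8,"tx":0,"ty":2,"tz":57,"turn":0},{"jaw":0.8,"tx":0,"ty":2,"tz":57,"turn":0},{"jaw":0.8,"tx":0,"ty":2,"tz":57,"turn":0},{"jaw":0.8,"tx":0,"ty":2,"tz":57,"turn":0},{"jaw":0.8,"tx":0,"ty":1,"tz":29.7,"turn":0}]'

```text
time: 15.98
eef_pos: [465.0, -280.5, 338.6]
tcp_rot: [1.332, 1.123, -1.333]
force: [0.8, 0.2, -0.2]
finger_gap: 0.799
```

>>> play_rows --increments '[{"jaw":0.8,"tx":0,"ty":0,"tz":0,"turn":0.15},{"jaw":0.8,"tx":0,"ty":0,"tz":0,"turn":0.15},{"jaw":0.8,"tx":0,"ty":0,"tz":0,"turn":0.134},{"jaw":0.8,"tx":0,"ty":0,"tz":0,"turn":0},{"jaw":0.8,"tx":0,"ty":0,"tz":0,"turn":0}]'

```text
time: 16.6
eef_pos: [466.3, -277.1, 338.2]
tcp_rot: [1.634, 0.865, -1.634]
force: [0.4, 0.5, -0.3]
finger_gap: 0.8
```

```bash
python3 st.py; python3 - <<'E'
from h import *
c=cap('top','top1'); P=cloud(c); Z=P[...,2]
print(telemetry.get_state()['q'].round(2))
cv2.imwrite('pics/crop2.png',cv2.resize(c['img'][140:290,80:460],None,fx=2,fy=2))
E
```

```text
t 16.6 tcp [ 466.3 -277.1  338.2] theta -0.5971 down [-0.e+00 -1.e-04 -1.e+00] F [ 0.4  0.5 -0.3] gap 0.8 grasp [ 466.3 -277.1  179.2]
[-0.22  0.5   0.95  1.91 -0.49  0.98  0.35]
```

View pics/crop2.png

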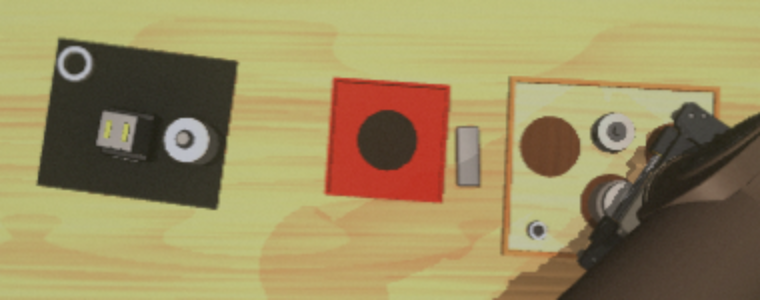

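Glue and battery stand on the mat at crop px (187,140) and (126,132), clear of the tape; the saw is undisturbed. Next, the jar.

>>> play_rows --increments '[{"jaw":0.8,"tx":40,"ty":0,"tz":0,"turn":0},{"jaw":0.8,"tx":45,"ty":0,"tz":0,"turn":0},{"jaw":0.8,"tx":24,"ty":0,"tz":0,"turn":0},{"jaw":0.8,"tx":4,"ty":0,"tz":0,"turn":0},{"jaw":0.8,"tx":0,"ty":0,"tz":0,"turn":0}]'

```text
time: 17.27
eef_pos: [466.4, -277.5, 225.9]
tcp_rot: [1.636, 0.863, -1.635]
force: [-0.2, -0.4, -0.4]
finger_gap: 0.804
```

>>> play_rows --increments '[{"jaw":0.45,"tx":0,"ty":0,"tz":0,"turn":0},{"jaw":0.45,"tx":0,"ty":0,"tz":0,"turn":0},{"jaw":0.45,"tx":0,"ty":0,"tz":0,"turn":0},{"jaw":0.45,"tx":0,"ty":0,"tz":0,"turn":0}]'

```text
time: 17.77
eef_pos: [466.6, -277.3, 226.0]
tcp_rot: [1.637, 0.862, -1.634]
force: [-0.0, 0.9, 6.6]
finger_gap: 0.6
```

```bash
python3 st.py
```

```text
t 17.775 tcp [ 466.6 -277.3  226. ] theta -0.5999 down [ 1.4e-03 -3.0e-04 -1.0e+00] F [-0.   0.9  6.6] gap 0.6 grasp [ 466.8 -277.3   67. ]
```

>>> play_rows --increments '[{"jaw":0.45,"tx":-30,"ty":0,"tz":0,"turn":0},{"jaw":0.45,"tx":-45,"ty":0,"tz":0,"turn":0},{"jaw":0.45,"tx":-37,"ty":0,"tz":0,"turn":0},{"jaw":0.45,"tx":0,"ty":-12.2,"tz":-25,"turn":0},{"jaw":0.45,"tx":0,"ty":-25.4,"tz":-49.9,"turn":0}]'

```text
time: 18.4
eef_pos: [477.1, -195.0, 338.0]
tcp_rot: [1.639, 0.858, -1.637]
force: [2.4, 0.8, -3.4]
finger_gap: 0.601
```

>>> play_rows --increments '[{"jaw":0.45,"tx":0,"ty":-25.4,"tz":-49.9,"turn":0},{"jaw":0.45,"tx":0,"ty":-25.4,"tz":-49.9,"turn":0},{"jaw":0.45,"tx":0,"ty":-25.4,"tz":-49.9,"turn":0},{"jaw":0.45,"tx":0,"ty":-25.4,"tz":-49.9,"turn":0},{"jaw":0.45,"tx":0,"ty":-25.4,"tz":-49.9,"turn":0}]'

```text
time: 19.02
eef_pos: [513.2, 85.5, 337.2]
tcp_rot: [1.636, 0.863, -1.636]
force: [0.8, -0.4, -2.8]
finger_gap: 0.599
```

>>> play_rows --increments '[{"jaw":0.45,"tx":0,"ty":-25.4,"tz":-49.9,"turn":0},{"jaw":0.45,"tx":0,"ty":-25.4,"tz":-49.9,"turn":0},{"jaw":0.45,"tx":0,"ty":-25.4,"tz":-49.9,"turn":0},{"jaw":0.45,"tx":0,"ty":-25.4,"tz":-49.9,"turn":0},{"jaw":0.45,"tx":0,"ty":-25.4,"tz":-49.9,"turn":0}]'

```text
time: 19.65
eef_pos: [549.3, 363.1, 336.9]
tcp_rot: [1.635, 0.863, -1.636]
force: [1.8, 0.4, -3.3]
finger_gap: 0.6
```

>>> play_rows --increments '[{"jaw":0.45,"tx":0,"ty":0,"tz":0,"turn":0},{"jaw":0.45,"tx":0,"ty":0,"tz":0,"turn":0},{"jaw":0.45,"tx":0,"ty":0,"tz":0,"turn":0}]'

```text
time: 20.02
eef_pos: [549.8, 359.6, 337.3]
tcp_rot: [1.637, 0.861, -1.638]
force: [-0.3, 0.8, -2.7]
finger_gap: 0.6
```

```bash
python3 st.py
```

```text
t 20.025 tcp [549.8 359.6 337.3] theta -0.6022 down [-2.e-04 -4.e-04 -1.e+00] F [-0.3  0.8 -2.7] gap 0.6 grasp [549.8 359.6 178.3]
```

Touchdown expected at TCP z = 218.

>>> play_rows --increments '[{"jaw":0.45,"tx":40,"ty":0,"tz":0,"turn":0},{"jaw":0.45,"tx":45,"ty":0,"tz":0,"turn":0},{"jaw":0.45,"tx":29,"ty":0,"tz":0,"turn":0},{"jaw":0.45,"tx":3,"ty":0,"tz":0,"turn":0},{"jaw":0.45,"tx":0,"ty":0,"tz":0,"turn":0}]'

```text
time: 20.65
eef_pos: [550.2, 360.6, 221.4]
tcp_rot: [1.638, 0.862, -1.636]
force: [-0.3, 0.5, -2.5]
finger_gap: 0.6
```

>>> play_rows --increments '[{"jaw":0.45,"tx":1,"ty":0,"tz":0,"turn":0},{"jaw":0.45,"tx":1,"ty":0,"tz":0,"turn":0},{"jaw":0.45,"tx":0,"ty":0,"tz":0,"turn":0}]'

```text
time: 21.02
eef_pos: [549.7, 361.3, 218.6]
tcp_rot: [1.636, 0.863, -1.635]
force: [-0.3, 0.1, -2.5]
finger_gap: 0.603
```

```bash
python3 st.py
```

```text
t 21.025 tcp [549.7 361.3 218.6] theta -0.5999 down [ 3.e-04  5.e-04 -1.e+00] F [-0.3  0.1 -2.5] gap 0.603 grasp [549.7 361.4  59.6]
```

>>> play_rows --increments '[{"jaw":0.45,"tx":0.8,"ty":0,"tz":0,"turn":0},{"jaw":0.45,"tx":0,"ty":0,"tz":0,"turn":0}]'

```text
time: 21.28
eef_pos: [549.8, 361.3, 218.0]
tcp_rot: [1.637, 0.863, -1.635]
force: [-1.1, -0.5, 3.3]
finger_gap: 0.601
```

```bash
python3 st.py
```

```text
t 21.275 tcp [549.8 361.3 218. ] theta -0.6 down [ 4.e-04  7.e-04 -1.e+00] F [-1.1 -0.5  3.3] gap 0.601 grasp [549.9 361.4  59. ]
```

>>> play_rows --increments '[{"jaw":0.8,"tx":0,"ty":0,"tz":0,"turn":0},{"jaw":0.8,"tx":0,"ty":0,"tz":0,"turn":0},{"jaw":0.8,"tx":-40,"ty":0,"tz":0,"turn":0},{"jaw":0.8,"tx":-50,"ty":0,"tz":0,"turn":0},{"jaw":0.8,"tx":-28,"ty":19,"tz":28,"turn":0}]'

```text
time: 21.9
eef_pos: [549.7, 329.6, 337.4]
tcp_rot: [1.636, 0.866, -1.63]
force: [-0.0, -1.1, 0.0]
finger_gap: 0.798
```

>>> play_rows --increments '[{"jaw":0.7,"tx":0,"ty":32.2,"tz":47,"turn":0},{"jaw":0.7,"tx":0,"ty":32.2,"tz":47,"turn":0},{"jaw":0.7,"tx":0,"ty":32.2,"tz":47,"turn":0},{"jaw":0.7,"tx":0,"ty":32.2,"tz":47,"turn":0},{"jaw":0.7,"tx":0,"ty":32.2,"tz":47,"turn":0}]'

```text
time: 22.52
eef_pos: [549.5, 40.7, 335.5]
tcp_rot: [1.636, 0.863, -1.635]
force: [1.1, 0.4, -0.1]
finger_gap: 0.698
```

>>> play_rows --increments '[{"jaw":0.7,"tx":0,"ty":32.2,"tz":47,"turn":0},{"jaw":0.7,"tx":0,"ty":32.2,"tz":47,"turn":0},{"jaw":0.7,"tx":0,"ty":32.2,"tz":47,"turn":0},{"jaw":0.7,"tx":0,"ty":32.2,"tz":47,"turn":0},{"jaw":0.7,"tx":0,"ty":32.2,"tz":47,"turn":0}]'

```text
time: 23.15
eef_pos: [549.7, -244.2, 335.5]
tcp_rot: [1.636, 0.863, -1.635]
force: [1.3, 0.8, 0.6]
finger_gap: 0.699
```

>>> play_rows --increments '[{"jaw":0.7,"tx":0,"ty":19,"tz":28.2,"turn":0},{"jaw":0.7,"tx":0,"ty":0,"tz":0,"turn":0.15},{"jaw":0.7,"tx":0,"ty":0,"tz":0,"turn":0.15},{"jaw":0.7,"tx":0,"ty":0,"tz":0,"turn":0.15},{"jaw":0.7,"tx":0,"ty":0,"tz":0,"turn":0.15}]'

```text
time: 23.78
eef_pos: [549.6, -276.5, 335.4]
tcp_rot: [2.022, 0.374, -2.022]
force: [-0.7, -0.5, 0.5]
finger_gap: 0.697
```

>>> play_rows --increments '[{"jaw":0.7,"tx":40,"ty":0,"tz":0,"turn":0},{"jaw":0.7,"tx":30,"ty":0,"tz":0,"turn":0},{"jaw":0.7,"tx":0,"ty":0,"tz":0,"turn":0}]'

```text
time: 24.15
eef_pos: [549.1, -275.8, 263.6]
tcp_rot: [2.017, 0.381, -2.023]
force: [0.1, -0.1, 0.9]
finger_gap: 0.703
```

```bash
python3 st.py; python3 - <<'E'
from h import *
c=cap('side','side1'); T=cap('top'); im=T['img'].astype(int); P=cloud(T)
b,g,r=[im[...,i] for i in range(3)]
m=np.zeros((420,560),bool); m[170:250,235:307]=1
k=rect(T,m&(r>100)&(g<90),8); print('kit',k)
mp=(m&(im.sum(2)<170)).astype(np.uint8); q=max(cv2.findContours(mp,0,1)[0],key=cv2.contourArea); e=cv2.fitEllipse(onz(T,q[:,0],5)[:,:2].astype(np.float32)); print('pad',e)
cv2.imwrite('pics/crop3.png',np.hstack([cv2.resize(c['img'][120:370,150:350],None,fx=2,fy=2)]))
E
```

```text
t 24.15 tcp [ 549.1 -275.8  263.6] theta -1.2003 down [-0.0035  0.0015 -1.    ] F [ 0.1 -0.1  0.9] gap 0.703 grasp [ 548.5 -275.6  104.6]
kit ((539.2221069335938, -14.312431335449219), (140.53118896484375, 139.70111083984375), 86.79891204833984)
pad ((466.56915283203125, -54.91364669799805), (47.98067855834961, 146.79273986816406), 13.9736967086792)
```

View pics/crop3.png

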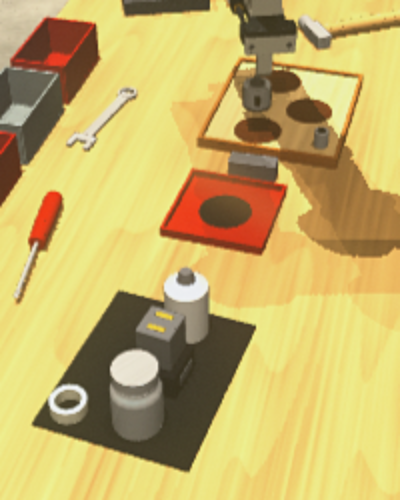

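All three stand on the mat: jar (136,395), battery (160,345), glue (187,300). The saw is alone under the gripper. Descend on it.

>>> play_rows --increments '[{"jaw":0.7,"tx":30,"ty":0,"tz":0,"turn":0},{"jaw":0.7,"tx":28,"ty":0,"tz":0,"turn":0},{"jaw":0.7,"tx":8,"ty":0,"tz":0,"turn":0},{"jaw":0.7,"tx":1,"ty":0,"tz":0,"turn":0},{"jaw":0.7,"tx":0,"ty":0,"tz":0,"turn":0}]'

```text
time: 24.88
eef_pos: [550.0, -276.8, 199.7]
tcp_rot: [2.02, 0.377, -2.017]
force: [-1.0, -0.2, 0.3]
finger_gap: 0.703
```

>>> play_rows --increments '[{"jaw":0.35,"tx":0,"ty":0,"tz":0,"turn":0},{"jaw":0.35,"tx":0,"ty":0,"tz":0,"turn":0},{"jaw":0.35,"tx":0,"ty":0,"tz":0,"turn":0},{"jaw":0.35,"tx":0,"ty":0,"tz":0,"turn":0}]'

```text
time: 25.38
eef_pos: [549.8, -276.5, 198.8]
tcp_rot: [2.019, 0.378, -2.018]
force: [0.1, 0.7, 4.3]
finger_gap: 0.475
```

```bash
python3 st.py
```

```text
t 25.375 tcp [ 549.8 -276.5  198.8] theta -1.2001 down [ 6.e-04 -1.e-04 -1.e+00] F [0.1 0.7 4.3] gap 0.475 grasp [ 549.9 -276.5   39.8]
```

>>> play_rows --increments '[{"jaw":0.35,"tx":-30,"ty":0,"tz":0,"turn":0},{"jaw":0.35,"tx":-40,"ty":0,"tz":0,"turn":0},{"jaw":0.35,"tx":-10,"ty":-23.2,"tz":-8,"turn":0},{"jaw":0.35,"tx":0,"ty":-45,"tz":-15.6,"turn":0},{"jaw":0.35,"tx":0,"ty":-45,"tz":-15.6,"turn":0}]'

```text
time: 26.0
eef_pos: [544.8, -155.5, 278.3]
tcp_rot: [2.02, 0.378, -2.02]
force: [0.8, 0.4, -1.4]
finger_gap: 0.474
```

>>> play_rows --increments '[{"jaw":0.35,"tx":0,"ty":-45,"tz":-15.6,"turn":0},{"jaw":0.35,"tx":0,"ty":-45,"tz":-15.6,"turn":0},{"jaw":0.35,"tx":0,"ty":-45,"tz":-15.6,"turn":0},{"jaw":0.35,"tx":0,"ty":0,"tz":0,"turn":0},{"jaw":0.35,"tx":0,"ty":0,"tz":0,"turn":0}]'

```text
time: 26.62
eef_pos: [539.7, -14.0, 278.4]
tcp_rot: [2.018, 0.378, -2.019]
force: [-0.2, 0.8, -1.1]
finger_gap: 0.474
```

```bash
python3 st.py
```

```text
t 26.625 tcp [539.7 -14.  278.4] theta -1.1997 down [-2.e-04 -5.e-04 -1.e+00] F [-0.2  0.8 -1.1] gap 0.474 grasp [539.7 -14.1 119.4]
```

>>> play_rows --increments '[{"jaw":0.35,"tx":35,"ty":0,"tz":0,"turn":0},{"jaw":0.35,"tx":35,"ty":0,"tz":0,"turn":0},{"jaw":0.35,"tx":14,"ty":0,"tz":0,"turn":0},{"jaw":0.35,"tx":1,"ty":0,"tz":0,"turn":0},{"jaw":0.35,"tx":0,"ty":0,"tz":0,"turn":0}]'

```text
time: 27.25
eef_pos: [540.3, -14.6, 194.4]
tcp_rot: [2.021, 0.377, -2.018]
force: [0.4, 0.3, -0.2]
finger_gap: 0.477
```

>>> play_rows --increments '[{"jaw":0.35,"tx":1,"ty":0,"tz":0,"turn":0},{"jaw":0.35,"tx":0,"ty":0,"tz":0,"turn":0}]'

```text
time: 27.5
eef_pos: [540.1, -13.8, 192.9]
tcp_rot: [2.02, 0.379, -2.018]
force: [-0.8, 1.1, -2.3]
finger_gap: 0.475
```

```bash
python3 st.py
```

```text
t 27.5 tcp [540.1 -13.8 192.9] theta -1.1998 down [ 9.e-04  3.e-04 -1.e+00] F [-0.8  1.1 -2.3] gap 0.475 grasp [540.2 -13.7  33.9]
```

>>> play_rows --increments '[{"jaw":0.35,"tx":1.5,"ty":0,"tz":0,"turn":0},{"jaw":0.35,"tx":0.5,"ty":0,"tz":0,"turn":0},{"jaw":0.35,"tx":0,"ty":0,"tz":0,"turn":0}]'

```text
time: 27.88
eef_pos: [539.9, -13.8, 190.7]
tcp_rot: [2.019, 0.379, -2.019]
force: [-1.2, 1.2, 4.0]
finger_gap: 0.472
```

```bash
python3 st.py
```

```text
t 27.875 tcp [539.9 -13.8 190.7] theta -1.2 down [ 2.e-04  5.e-04 -1.e+00] F [-1.2  1.2  4. ] gap 0.472 grasp [539.9 -13.7  31.7]
```

>>> play_rows --increments '[{"jaw":0.7,"tx":0,"ty":0,"tz":0,"turn":0},{"jaw":0.7,"tx":0,"ty":0,"tz":0,"turn":0},{"jaw":0.7,"tx":-40,"ty":0,"tz":0,"turn":0},{"jaw":0.7,"tx":-50,"ty":0,"tz":0,"turn":0},{"jaw":0.7,"tx":-55,"ty":0,"tz":0,"turn":-0.15}]'

```text
time: 28.5
eef_pos: [539.6, -13.7, 336.4]
tcp_rot: [1.925, 0.515, -1.929]
force: [1.0, 1.1, -0.6]
finger_gap: 0.698
```

>>> play_rows --increments '[{"jaw":0.8,"tx":-2,"ty":0,"tz":0,"turn":-0.15},{"jaw":0.8,"tx":0,"ty":0,"tz":0,"turn":-0.15},{"jaw":0.8,"tx":0,"ty":0,"tz":0,"turn":-0.15},{"jaw":0.8,"tx":0,"ty":-17.6,"tz":-27.2,"turn":0},{"jaw":0.8,"tx":0,"ty":-31,"tz":-48,"turn":0}]'

```text
time: 29.12
eef_pos: [542.3, 74.3, 337.9]
tcp_rot: [1.64, 0.858, -1.638]
force: [1.0, 0.5, 0.5]
finger_gap: 0.798
```

>>> play_rows --increments '[{"jaw":0.8,"tx":0,"ty":-31,"tz":-48,"turn":0},{"jaw":0.8,"tx":0,"ty":-31,"tz":-48,"turn":0},{"jaw":0.8,"tx":0,"ty":-31,"tz":-48,"turn":0},{"jaw":0.8,"tx":0,"ty":-31,"tz":-48,"turn":0},{"jaw":0.8,"tx":0,"ty":-31,"tz":-48,"turn":0}]'

```text
time: 29.75
eef_pos: [549.6, 363.2, 337.3]
tcp_rot: [1.636, 0.863, -1.636]
force: [0.5, -0.2, 0.8]
finger_gap: 0.799
```

>>> play_rows --increments '[{"jaw":0.8,"tx":0,"ty":0,"tz":0,"turn":0},{"jaw":0.8,"tx":0,"ty":0,"tz":0,"turn":0},{"jaw":0.8,"tx":0,"ty":0,"tz":0,"turn":0}]'

```text
time: 30.12
eef_pos: [550.2, 359.4, 337.7]
tcp_rot: [1.638, 0.861, -1.638]
force: [-0.6, -1.0, -0.5]
finger_gap: 0.805
```

```bash
python3 st.py;  python3 - <<'E'
from h import *
T=cap('top','top2'); s=cap('side','side2')
a=cv2.resize(T['img'][165:285,225:450],(675,360)); b=cv2.resize(s['img'][130:280,220:345],(375,450))
o=np.zeros((600,800,3),np.uint8); o[:360,:675]=a; cv2.imwrite('pics/crop4.png',o[:360,:675])
E
```

```text
t 30.125 tcp [550.2 359.4 337.7] theta -0.6027 down [ 2.e-04 -3.e-04 -1.e+00] F [-0.6 -1.  -0.5] gap 0.805 grasp [550.3 359.4 178.7]
```

View pics/crop4.png

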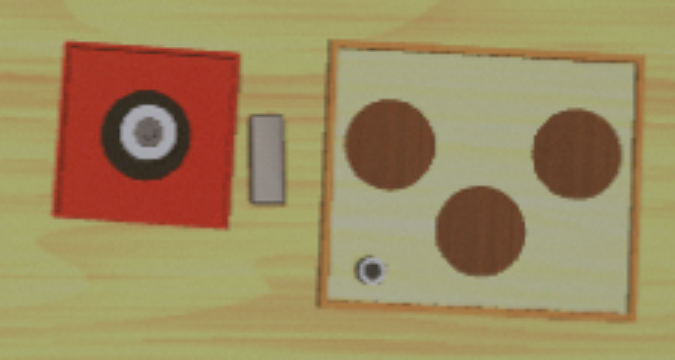

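Saw stands upright on the pad (148,132) in the crop; the kit, sander and socket are undisturbed. Regrasp the jar.

>>> play_rows --increments '[{"jaw":0.8,"tx":40,"ty":0,"tz":0,"turn":0},{"jaw":0.8,"tx":45,"ty":0,"tz":0,"turn":0},{"jaw":0.8,"tx":30,"ty":0,"tz":0,"turn":0},{"jaw":0.8,"tx":4.7,"ty":0,"tz":0,"turn":0},{"jaw":0.8,"tx":0,"ty":0,"tz":0,"turn":0}]'

```text
time: 30.85
eef_pos: [550.4, 360.8, 218.7]
tcp_rot: [1.637, 0.862, -1.636]
force: [0.1, 0.2, 0.7]
finger_gap: 0.798
```

>>> play_rows --increments '[{"jaw":0.8,"tx":0,"ty":0,"tz":0,"turn":0},{"jaw":0.45,"tx":0,"ty":0,"tz":0,"turn":0},{"jaw":0.45,"tx":0,"ty":0,"tz":0,"turn":0},{"jaw":0.45,"tx":0,"ty":0,"tz":0,"turn":0},{"jaw":0.45,"tx":0,"ty":0,"tz":0,"turn":0}]'

```text
time: 31.48
eef_pos: [549.9, 361.4, 218.2]
tcp_rot: [1.636, 0.863, -1.635]
force: [-1.1, 0.1, 6.3]
finger_gap: 0.603
```

```bash
python3 st.py;  python3 - <<'E'
from h import *
T=cap('top'); im=T['img'].astype(int); b,g,r=[im[...,i] for i in range(3)]
m=((r<130)&(r-b>30)&(g<95)).astype(np.uint8); m[:,:335]=0; m[:,436:]=0; m[:186]=0; m[262:]=0
m=cv2.morphologyEx(m,cv2.MORPH_OPEN,np.ones((5,5)))
for k in cv2.findContours(m,0,1)[0]:
    if len(k)>=5 and cv2.contourArea(k)>200:
        e=cv2.fitEllipse(onz(T,k[:,0],12)[:,:2].astype(np.float32)); print(np.round(e[0],1),np.round(e[1],1))
E
```

```text
t 31.475 tcp [549.9 361.4 218.2] theta -0.5999 down [ 4.e-04  6.e-04 -1.e+00] F [-1.1  0.1  6.3] gap 0.603 grasp [550.  361.5  59.2]
[ 465.2 -280. ] [68.1 69.3]
[ 527.2 -357. ] [68.8 69.3]
[ 533.3 -208. ] [68.1 69.6]
```

>>> play_rows --increments '[{"jaw":0.45,"tx":-30,"ty":0,"tz":0,"turn":0},{"jaw":0.45,"tx":-45,"ty":0,"tz":0,"turn":0},{"jaw":0.45,"tx":-45,"ty":0,"tz":0,"turn":0},{"jaw":0.45,"tx":0,"ty":12.5,"tz":25.2,"turn":0},{"jaw":0.45,"tx":0,"ty":25.4,"tz":49.9,"turn":0}]'

```text
time: 32.15
eef_pos: [538.2, 279.3, 337.4]
tcp_rot: [1.633, 0.866, -1.632]
force: [0.4, -1.1, -2.3]
finger_gap: 0.604
```

>>> play_rows --increments '[{"jaw":0.45,"tx":0,"ty":25.4,"tz":49.9,"turn":0},{"jaw":0.45,"tx":0,"ty":25.4,"tz":49.9,"turn":0},{"jaw":0.45,"tx":0,"ty":25.4,"tz":49.9,"turn":0},{"jaw":0.45,"tx":0,"ty":25.4,"tz":49.9,"turn":0},{"jaw":0.45,"tx":0,"ty":25.4,"tz":49.9,"turn":0}]'

```text
time: 32.78
eef_pos: [501.8, -1.4, 337.5]
tcp_rot: [1.635, 0.863, -1.636]
force: [0.3, -0.2, -3.0]
finger_gap: 0.609
```

>>> play_rows --increments '[{"jaw":0.45,"tx":0,"ty":25.4,"tz":49.9,"turn":0},{"jaw":0.45,"tx":0,"ty":25.4,"tz":49.9,"turn":0},{"jaw":0.45,"tx":0,"ty":25.4,"tz":49.9,"turn":0},{"jaw":0.45,"tx":0,"ty":25.4,"tz":49.9,"turn":0},{"jaw":0.45,"tx":0,"ty":25.4,"tz":49.9,"turn":0}]'

```text
time: 33.4
eef_pos: [465.9, -278.9, 337.4]
tcp_rot: [1.636, 0.864, -1.636]
force: [1.2, -0.7, -2.6]
finger_gap: 0.604
```

>>> play_rows --increments '[{"jaw":0.45,"tx":0,"ty":0,"tz":0,"turn":0},{"jaw":0.45,"tx":0,"ty":0,"tz":0,"turn":0},{"jaw":0.45,"tx":35,"ty":0,"tz":0,"turn":0},{"jaw":0.45,"tx":35,"ty":0,"tz":0,"turn":0},{"jaw":0.45,"tx":25,"ty":0,"tz":0,"turn":0}]'

```text
time: 34.02
eef_pos: [467.0, -274.9, 241.0]
tcp_rot: [1.634, 0.867, -1.635]
force: [0.3, -0.0, -3.5]
finger_gap: 0.601
```

>>> play_rows --increments '[{"jaw":0.45,"tx":10,"ty":0,"tz":0,"turn":0},{"jaw":0.45,"tx":0,"ty":0,"tz":0,"turn":0},{"jaw":0.45,"tx":0,"ty":0,"tz":0,"turn":0}]'

```text
time: 34.4
eef_pos: [467.0, -277.3, 233.6]
tcp_rot: [1.636, 0.862, -1.634]
force: [-0.2, -0.0, -3.2]
finger_gap: 0.605
```

```bash
python3 st.py
```

```text
t 34.4 tcp [ 467.  -277.3  233.6] theta -0.5994 down [ 1.2e-03 -5.0e-04 -1.0e+00] F [-0.2 -0.  -3.2] gap 0.605 grasp [ 467.2 -277.4   74.6]
```

Very close; touchdown is expected at 226.2.

>>> play_rows --increments '[{"jaw":0.45,"tx":5,"ty":-0.3,"tz":0,"turn":0},{"jaw":0.45,"tx":2,"ty":0,"tz":0,"turn":0},{"jaw":0.45,"tx":0,"ty":0,"tz":0,"turn":0}]'

```text
time: 34.78
eef_pos: [466.4, -277.3, 226.2]
tcp_rot: [1.637, 0.863, -1.635]
force: [-0.6, 2.0, 4.0]
finger_gap: 0.6
```

```bash
python3 st.py
```

```text
t 34.775 tcp [ 466.4 -277.3  226.2] theta -0.6001 down [ 7.e-04  6.e-04 -1.e+00] F [-0.6  2.   4. ] gap 0.6 grasp [ 466.5 -277.2   67.2]
```

>>> play_rows --increments '[{"jaw":0.8,"tx":0,"ty":0,"tz":0,"turn":0},{"jaw":0.8,"tx":0,"ty":0,"tz":0,"turn":0},{"jaw":0.8,"tx":-40,"ty":0,"tz":0,"turn":0},{"jaw":0.8,"tx":-50,"ty":0,"tz":0,"turn":0},{"jaw":0.8,"tx":-23,"ty":0,"tz":0,"turn":-0.15}]'

```text
time: 35.4
eef_pos: [466.6, -277.8, 340.9]
tcp_rot: [1.531, 0.96, -1.53]
force: [0.1, 0.3, -0.4]
finger_gap: 0.801
```

>>> play_rows --increments '[{"jaw":0.8,"tx":0,"ty":0,"tz":0,"turn":-0.15},{"jaw":0.8,"tx":0,"ty":0,"tz":0,"turn":-0.134},{"jaw":0.8,"tx":0,"ty":0,"tz":-23,"turn":0},{"jaw":0.8,"tx":0,"ty":-1.4,"tz":-55,"turn":0},{"jaw":0.8,"tx":0,"ty":-2,"tz":-55,"turn":0}]'

```text
time: 36.02
eef_pos: [485.0, -144.6, 338.8]
tcp_rot: [1.332, 1.125, -1.331]
force: [1.0, 0.2, 0.8]
finger_gap: 0.803
```

>>> play_rows --increments '[{"jaw":0.8,"tx":0,"ty":-2,"tz":-55,"turn":0},{"jaw":0.8,"tx":0,"ty":-2,"tz":-55,"turn":0},{"jaw":0.8,"tx":0,"ty":-2,"tz":-55,"turn":0},{"jaw":0.8,"tx":0,"ty":-2,"tz":-55,"turn":0},{"jaw":0.8,"tx":0,"ty":-2,"tz":-55,"turn":0}]'

```text
time: 36.65
eef_pos: [520.6, 129.1, 338.9]
tcp_rot: [1.331, 1.126, -1.33]
force: [0.8, 0.0, 0.6]
finger_gap: 0.8
```

>>> play_rows --increments '[{"jaw":0.8,"tx":0,"ty":-2,"tz":-55,"turn":0},{"jaw":0.8,"tx":0,"ty":-2,"tz":-55,"turn":0},{"jaw":0.8,"tx":0,"ty":-2,"tz":-55,"turn":0},{"jaw":0.8,"tx":0,"ty":0,"tz":0,"turn":0},{"jaw":0.8,"tx":0,"ty":0,"tz":0,"turn":0}]'

```text
time: 37.28
eef_pos: [541.9, 290.6, 338.5]
tcp_rot: [1.33, 1.125, -1.331]
force: [0.9, -1.5, -0.1]
finger_gap: 0.802
```

```bash
python3 st.py
```

```text
t 37.275 tcp [541.9 290.6 338.5] theta -0.1661 down [ 0.    -0.001 -1.   ] F [ 0.9 -1.5 -0.1] gap 0.802 grasp [541.9 290.4 179.5]
```

>>> play_rows --increments '[{"jaw":0.8,"tx":40,"ty":0,"tz":0,"turn":0},{"jaw":0.8,"tx":45,"ty":0,"tz":0,"turn":0},{"jaw":0.8,"tx":28,"ty":0,"tz":0,"turn":0},{"jaw":0.8,"tx":5,"ty":0,"tz":0,"turn":0},{"jaw":0.8,"tx":0,"ty":0,"tz":0,"turn":0}]'

```text
time: 37.9
eef_pos: [542.5, 290.1, 221.6]
tcp_rot: [1.332, 1.125, -1.331]
force: [-0.8, -0.0, 0.3]
finger_gap: 0.802
```

>>> play_rows --increments '[{"jaw":0.8,"tx":0,"ty":0,"tz":0,"turn":0},{"jaw":0.35,"tx":0,"ty":0,"tz":0,"turn":0},{"jaw":0.35,"tx":0,"ty":0,"tz":0,"turn":0},{"jaw":0.35,"tx":0,"ty":0,"tz":0,"turn":0},{"jaw":0.35,"tx":0,"ty":0,"tz":0,"turn":0}]'

```text
time: 38.52
eef_pos: [541.9, 291.2, 220.8]
tcp_rot: [1.33, 1.126, -1.33]
force: [-0.0, 0.8, 0.2]
finger_gap: 0.452
```

```bash
python3 st.py
```

```text
t 38.525 tcp [541.9 291.2 220.8] theta -0.1659 down [ 1.e-04  1.e-04 -1.e+00] F [-0.   0.8  0.2] gap 0.452 grasp [541.9 291.2  61.8]
```

>>> play_rows --increments '[{"jaw":0.35,"tx":-30,"ty":0,"tz":0,"turn":0},{"jaw":0.35,"tx":-45,"ty":0,"tz":0,"turn":0},{"jaw":0.35,"tx":-43,"ty":0,"tz":0,"turn":0},{"jaw":0.35,"tx":0,"ty":4.2,"tz":30,"turn":0},{"jaw":0.35,"tx":0,"ty":8.2,"tz":54.6,"turn":0}]'

```text
time: 39.15
eef_pos: [539.7, 207.0, 338.6]
tcp_rot: [1.328, 1.129, -1.327]
force: [0.7, -1.0, -3.5]
finger_gap: 0.46
```

>>> play_rows --increments '[{"jaw":0.35,"tx":0,"ty":8.2,"tz":54.6,"turn":0},{"jaw":0.35,"tx":0,"ty":8.2,"tz":54.6,"turn":0},{"jaw":0.35,"tx":0,"ty":8.2,"tz":54.6,"turn":0},{"jaw":0.35,"tx":0,"ty":8.2,"tz":54.6,"turn":0},{"jaw":0.35,"tx":0,"ty":8.2,"tz":54.6,"turn":0}]'

```text
time: 39.78
eef_pos: [534.9, -72.0, 338.5]
tcp_rot: [1.33, 1.127, -1.331]
force: [1.0, -0.9, -3.7]
finger_gap: 0.459
```

>>> play_rows --increments '[{"jaw":0.35,"tx":0,"ty":8.2,"tz":54.6,"turn":0},{"jaw":0.35,"tx":0,"ty":8.2,"tz":54.6,"turn":0},{"jaw":0.35,"tx":0,"ty":4.2,"tz":24.7,"turn":0},{"jaw":0.35,"tx":0,"ty":0,"tz":0,"turn":0},{"jaw":0.35,"tx":0,"ty":0,"tz":0,"turn":0}]'

```text
time: 40.4
eef_pos: [533.6, -205.0, 338.2]
tcp_rot: [1.33, 1.128, -1.33]
force: [-0.1, -0.2, -3.4]
finger_gap: 0.453
```

>>> play_rows --increments '[{"jaw":0.35,"tx":35,"ty":0,"tz":0,"turn":0},{"jaw":0.35,"tx":40,"ty":0,"tz":0,"turn":0},{"jaw":0.35,"tx":25,"ty":0,"tz":0,"turn":0},{"jaw":0.35,"tx":0,"ty":0,"tz":0,"turn":0},{"jaw":0.35,"tx":0,"ty":0,"tz":0,"turn":0}]'

```text
time: 41.02
eef_pos: [534.2, -205.4, 239.6]
tcp_rot: [1.33, 1.126, -1.329]
force: [-0.3, 0.3, -3.7]
finger_gap: 0.456
```

```bash
python3 st.py
```

```text
t 41.025 tcp [ 534.2 -205.4  239.6] theta -0.1649 down [ 9.e-04 -1.e-04 -1.e+00] F [-0.3  0.3 -3.7] gap 0.456 grasp [ 534.3 -205.4   80.6]
```

>>> play_rows --increments '[{"jaw":0.35,"tx":6,"ty":-0.3,"tz":0.4,"turn":0},{"jaw":0.35,"tx":2.5,"ty":0,"tz":0,"turn":0},{"jaw":0.35,"tx":1,"ty":0,"tz":0,"turn":0},{"jaw":0.35,"tx":0,"ty":0,"tz":0,"turn":0}]'

```text
time: 41.52
eef_pos: [533.2, -206.3, 229.3]
tcp_rot: [1.331, 1.126, -1.33]
force: [1.1, -0.4, -3.8]
finger_gap: 0.456
```

```bash
python3 st.py
```

```text
t 41.525 tcp [ 533.2 -206.3  229.3] theta -0.1662 down [ 1.e-04  0.e+00 -1.e+00] F [ 1.1 -0.4 -3.8] gap 0.456 grasp [ 533.3 -206.3   70.3]
```

>>> play_rows --increments '[{"jaw":0.35,"tx":0.8,"ty":0.4,"tz":-0.3,"turn":0},{"jaw":0.35,"tx":0,"ty":0,"tz":0,"turn":0}]'

```text
time: 41.78
eef_pos: [533.6, -206.2, 228.8]
tcp_rot: [1.331, 1.126, -1.33]
force: [-1.8, -0.8, 2.4]
finger_gap: 0.456
```

```bash
python3 st.py
```

```text
t 41.775 tcp [ 533.6 -206.2  228.8] theta -0.1663 down [ 2.e-04  0.e+00 -1.e+00] F [-1.8 -0.8  2.4] gap 0.456 grasp [ 533.7 -206.2   69.8]
```

>>> play_rows --increments '[{"jaw":0.8,"tx":0,"ty":0,"tz":0,"turn":0},{"jaw":0.8,"tx":0,"ty":0,"tz":0,"turn":0},{"jaw":0.8,"tx":-40,"ty":0,"tz":0,"turn":0},{"jaw":0.8,"tx":-50,"ty":0,"tz":0,"turn":0},{"jaw":0.8,"tx":-20,"ty":0,"tz":0,"turn":-0.164}]'

```text
time: 42.4
eef_pos: [534.3, -206.5, 341.0]
tcp_rot: [1.209, 1.206, -1.207]
force: [-0.4, 0.7, -0.8]
finger_gap: 0.797
```

>>> play_rows --increments '[{"jaw":0.8,"tx":0,"ty":0,"tz":-37,"turn":0},{"jaw":0.8,"tx":0,"ty":0,"tz":-55,"turn":0},{"jaw":0.8,"tx":0,"ty":0,"tz":-55,"turn":0},{"jaw":0.8,"tx":0,"ty":0,"tz":-55,"turn":0},{"jaw":0.8,"tx":0,"ty":0,"tz":-55,"turn":0}]'

```text
time: 43.02
eef_pos: [534.1, 52.8, 338.6]
tcp_rot: [1.211, 1.208, -1.21]
force: [1.5, 0.2, 0.0]
finger_gap: 0.797
```

>>> play_rows --increments '[{"jaw":0.8,"tx":0,"ty":0,"tz":-55,"turn":0},{"jaw":0.8,"tx":0,"ty":0,"tz":-55,"turn":0},{"jaw":0.8,"tx":0,"ty":0,"tz":-55,"turn":0},{"jaw":0.8,"tx":0,"ty":0,"tz":0,"turn":0},{"jaw":0.8,"tx":0,"ty":0,"tz":0,"turn":0}]'

```text
time: 43.65
eef_pos: [534.6, 215.7, 338.4]
tcp_rot: [1.21, 1.208, -1.211]
force: [0.5, -0.5, -0.3]
finger_gap: 0.8
```

```bash
python3 st.py
```

```text
t 43.65 tcp [534.6 215.7 338.4] theta -0.0018 down [ 2.e-04 -6.e-04 -1.e+00] F [ 0.5 -0.5 -0.3] gap 0.8 grasp [534.6 215.6 179.4]
```

Down 123 to z = 215.4.

>>> play_rows --increments '[{"jaw":0.8,"tx":40,"ty":0,"tz":0,"turn":0},{"jaw":0.8,"tx":45,"ty":0,"tz":0,"turn":0},{"jaw":0.8,"tx":32,"ty":0,"tz":0,"turn":0},{"jaw":0.8,"tx":6,"ty":0,"tz":0,"turn":0},{"jaw":0.8,"tx":0,"ty":0,"tz":0,"turn":0}]'

```text
time: 44.28
eef_pos: [535.1, 215.0, 216.2]
tcp_rot: [1.212, 1.207, -1.212]
force: [0.1, 0.1, 0.3]
finger_gap: 0.798
```

>>> play_rows --increments '[{"jaw":0.8,"tx":0,"ty":0,"tz":0,"turn":0},{"jaw":0.4,"tx":0,"ty":0,"tz":0,"turn":0},{"jaw":0.4,"tx":0,"ty":0,"tz":0,"turn":0},{"jaw":0.4,"tx":0,"ty":0,"tz":0,"turn":0},{"jaw":0.4,"tx":0,"ty":0,"tz":0,"turn":0}]'

```text
time: 44.9
eef_pos: [534.6, 216.1, 215.8]
tcp_rot: [1.211, 1.209, -1.21]
force: [-1.4, 0.9, 5.6]
finger_gap: 0.56
```

```bash
python3 st.py
```

```text
t 44.9 tcp [534.6 216.1 215.8] theta -0.0019 down [ 1.e-04  4.e-04 -1.e+00] F [-1.4  0.9  5.6] gap 0.56 grasp [534.6 216.2  56.8]
```

>>> play_rows --increments '[{"jaw":0.4,"tx":-30,"ty":0,"tz":0,"turn":0},{"jaw":0.4,"tx":-45,"ty":0,"tz":0,"turn":0},{"jaw":0.4,"tx":-45,"ty":0,"tz":0,"turn":0},{"jaw":0.4,"tx":0,"ty":0,"tz":31,"turn":0},{"jaw":0.4,"tx":0,"ty":-5.5,"tz":54,"turn":0}]'

```text
time: 45.52
eef_pos: [529.0, 132.1, 335.5]
tcp_rot: [1.208, 1.21, -1.206]
force: [0.6, -1.6, -2.5]
finger_gap: 0.557
```

>>> play_rows --increments '[{"jaw":0.4,"tx":0,"ty":0,"tz":54,"turn":0},{"jaw":0.4,"tx":0,"ty":0,"tz":54,"turn":0},{"jaw":0.4,"tx":0,"ty":0,"tz":54,"turn":0},{"jaw":0.4,"tx":0,"ty":0,"tz":54,"turn":0},{"jaw":0.4,"tx":0,"ty":0,"tz":54,"turn":0}]'

```text
time: 46.15
eef_pos: [528.0, -140.5, 335.2]
tcp_rot: [1.211, 1.209, -1.211]
force: [1.6, 0.7, -2.1]
finger_gap: 0.558
```

>>> play_rows --increments '[{"jaw":0.4,"tx":0,"ty":0,"tz":54,"turn":0},{"jaw":0.4,"tx":0,"ty":0,"tz":54,"turn":0},{"jaw":0.4,"tx":0,"ty":0,"tz":54,"turn":0},{"jaw":0.4,"tx":0,"ty":0,"tz":54,"turn":0},{"jaw":0.4,"tx":0,"ty":0,"tz":0,"turn":0}]'

```text
time: 46.78
eef_pos: [525.5, -360.2, 335.4]
tcp_rot: [1.213, 1.203, -1.219]
force: [-0.5, 0.1, -2.1]
finger_gap: 0.562
```

>>> play_rows --increments '[{"jaw":0.4,"tx":0,"ty":0,"tz":0,"turn":0},{"jaw":0.4,"tx":40,"ty":0,"tz":0,"turn":0},{"jaw":0.4,"tx":40,"ty":0,"tz":0,"turn":0},{"jaw":0.4,"tx":20,"ty":0,"tz":0,"turn":0},{"jaw":0.4,"tx":0,"ty":0,"tz":0,"turn":0}]'

```text
time: 47.4
eef_pos: [528.0, -353.8, 234.4]
tcp_rot: [1.21, 1.211, -1.211]
force: [-0.4, 0.6, -1.1]
finger_gap: 0.558
```

>>> play_rows --increments '[{"jaw":0.4,"tx":0,"ty":0,"tz":0,"turn":0}]'

```text
time: 47.52
eef_pos: [528.4, -355.2, 236.8]
tcp_rot: [1.21, 1.206, -1.21]
force: [-0.4, -0.0, -2.3]
finger_gap: 0.562
```

```bash
python3 st.py
```

```text
t 47.525 tcp [ 528.4 -355.2  236.8] theta -0.0017 down [ 0.0016 -0.001  -1.    ] F [-0.4 -0.  -2.3] gap 0.562 grasp [ 528.7 -355.4   77.8]
```

>>> play_rows --increments '[{"jaw":0.4,"tx":7,"ty":-0.3,"tz":0,"turn":0},{"jaw":0.4,"tx":3,"ty":0,"tz":0,"turn":0},{"jaw":0.4,"tx":1,"ty":0,"tz":0,"turn":0},{"jaw":0.4,"tx":0,"ty":0,"tz":0,"turn":0},{"jaw":0.4,"tx":0,"ty":0,"tz":0,"turn":0}]'

```text
time: 48.15
eef_pos: [527.6, -355.1, 224.5]
tcp_rot: [1.211, 1.208, -1.211]
force: [-0.3, -1.2, -2.3]
finger_gap: 0.558
```

```bash
python3 st.py
```

```text
t 48.15 tcp [ 527.6 -355.1  224.5] theta -0.0022 down [ 2.e-04 -0.e+00 -1.e+00] F [-0.3 -1.2 -2.3] gap 0.558 grasp [ 527.6 -355.1   65.5]
```

>>> play_rows --increments '[{"jaw":0.4,"tx":0.9,"ty":0.3,"tz":0,"turn":0},{"jaw":0.4,"tx":0,"ty":0,"tz":0,"turn":0}]'

```text
time: 48.4
eef_pos: [527.9, -355.1, 223.8]
tcp_rot: [1.211, 1.208, -1.211]
force: [-1.5, 0.6, 2.4]
finger_gap: 0.56
```

```bash
python3 st.py
```

```text
t 48.4 tcp [ 527.9 -355.1  223.8] theta -0.0022 down [ 2.e-04 -0.e+00 -1.e+00] F [-1.5  0.6  2.4] gap 0.56 grasp [ 527.9 -355.1   64.8]
```

>>> play_rows --increments '[{"jaw":0.8,"tx":0,"ty":0,"tz":0,"turn":0},{"jaw":0.8,"tx":0,"ty":0,"tz":0,"turn":0},{"jaw":0.8,"tx":-40,"ty":0,"tz":0,"turn":0},{"jaw":0.8,"tx":-50,"ty":0,"tz":0,"turn":0},{"jaw":0.8,"tx":-55,"ty":0,"tz":0,"turn":0}]'

```text
time: 49.02
eef_pos: [527.8, -354.8, 369.6]
tcp_rot: [1.211, 1.209, -1.211]
force: [0.7, -1.1, -0.4]
finger_gap: 0.802
```

>>> play_rows --increments '[{"jaw":0.8,"tx":-55,"ty":0,"tz":0,"turn":0},{"jaw":0.8,"tx":-10,"ty":-11,"tz":-44.6,"turn":-0.03},{"jaw":0.8,"tx":0,"ty":0,"tz":0,"turn":0},{"jaw":0.8,"tx":0,"ty":0,"tz":0,"turn":0},{"jaw":0.8,"tx":0,"ty":0,"tz":0,"turn":0}]'

```text
time: 49.65
eef_pos: [516.8, -311.1, 433.1]
tcp_rot: [1.189, 1.222, -1.19]
force: [0.1, 0.8, 0.4]
finger_gap: 0.796
```

```bash
python3 st.py; python3 - <<'E'
from h import *
def f(c,n,u0,u1,v0,v1,z0,z1,zt):
    Z=cloud(c)[...,2]; m=np.zeros((420,560),np.uint8); m[v0:v1,u0:u1]=((Z>z0)&(Z<z1))[v0:v1,u0:u1]
    m=cv2.morphologyEx(m,cv2.MORPH_OPEN,np.ones((3,3)))
    k=max(cv2.findContours(m,0,1)[0],key=cv2.contourArea); p=onz(c,k[:,0],zt)[:,:2].astype(np.float32); e=cv2.fitEllipse(p); q=cv2.minAreaRect(p)
    return n,np.median(Z[m>0]).round(1),np.round(q[0],1),round(q[2],1),np.round(e[0],1)
c0=np.load('w2.npy',allow_pickle=True).item(); c=cap('wrist','w4')
for a in [('bat',265,340,35,115,85,110,96),('jar',190,270,110,190,90,110,97),('gluecap',260,325,180,262,96,115,104),('socket',190,220,40,75,30,48,38)]:
    print('before',f(c0,*a)); print('after ',f(c,*a))
s=cap('side'); cv2.imwrite('pics/side4.png',cv2.resize(s['img'][120:370,150:350],None,fx=2,fy=2))
E
```

```text
t 49.65 tcp [ 516.8 -311.1  433.1] theta 0.0267 down [-8.e-04 -4.e-04 -1.e+00] F [0.1 0.8 0.4] gap 0.796 grasp [ 516.7 -311.2  274.1]
before ('bat', np.float64(96.9), array([ 534.9, -204.6]), 80.7, array([ 534.9, -204.7]))
after  ('bat', np.float64(96.9), array([ 534.3, -204.7]), 80.3, array([ 534.2, -204.8]))
before ('jar', np.float64(98.0), array([ 467.4, -276.4]), 0.4, array([ 467.3, -276.4]))
after  ('jar', np.float64(97.9), array([ 466.6, -276.4]), 1.1, array([ 466.6, -276.3]))
before ('gluecap', np.float64(104.3), array([ 528.6, -351.4]), 1.6, array([ 528.4, -351.6]))
after  ('gluecap', np.float64(104.3), array([ 528. , -351.6]), 1.5, array([ 527.9, -351.8]))
before ('socket', np.float64(39.1), array([ 436.6, -187.9]), 89.4, array([ 436.5, -188. ]))
after  ('socket', np.float64(39.0), array([ 436.5, -188. ]), 46.2, array([ 436.4, -188. ]))
```

View pics/w4.png

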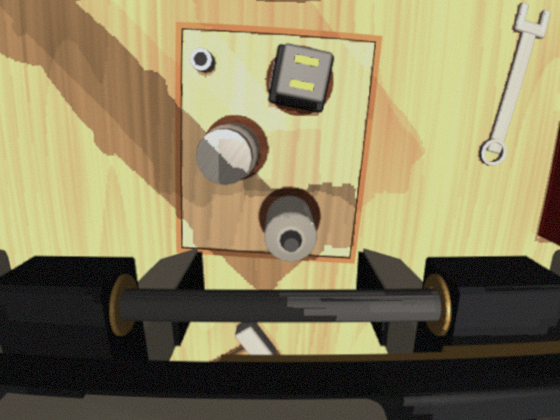

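View pics/side4.png

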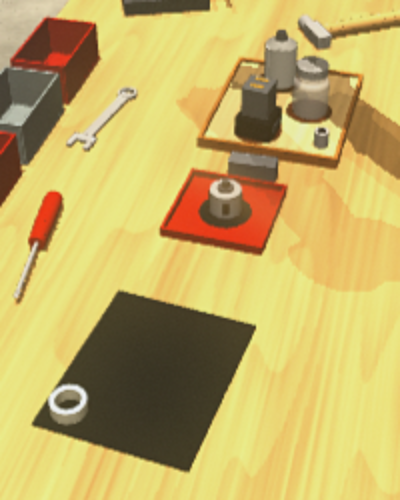

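The wrist view shows battery (301,77), jar (227,155) and glue (290,240) back on their spots. The side view shows the saw upright on the pad (226,197), the mat empty except for the tape, and the bystanders unmoved. The arm is well clear, so I'm handing in.

```bash
python3 -c "
from h import *
print(ticket.close_job())"
```

```text
the job is handed in; nothing more can be done
None
```

I cleared the glue bottle, battery and jar onto the mat, stood the hole saw mouth down on the kit tray's pad, then put the jar, battery and bottle back on their own spots. The job was handed in at about 50 s of the 138 s allowed.

- **Return positions:** the wrist camera, in nearly the same pose before and after, shows all three within about 1 mm of where they started, at the same heights. The battery's turn is within 0.4°.
- **Hole saw:** it stands upright on the pad. I released it within 1 mm of the measured tray centre.
- **Bystanders:** the socket measured the same before and after. I checked the tape roll and sanding block only by eye in the last side picture, and they look unmoved.
- **Forces:** the highest wrist force I read was about 11 N, when setting the battery down on the mat.
- **Disagreements and failures:** the top camera's positions differed from the wrist camera's and the arm's by about 1–3 mm, so I used the arm's own pick-up poses for the returns. Three early move calls were refused for missing fields, with no effect on the scene. One attempt to measure the pad by colour failed, so I used the tray's outline for its centre.

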